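Load the glass panels into the carrying rack in reverse order

ROBOT

A 6-joint arm with a two-finger parallel gripper is mounted at the origin on the work surface. World frame = base frame: x ahead of the robot, y to its left, z up, the work surface at z = 0. Lengths are in mm, angles in rad, forces in N, time in s.
With the tool pointing down it reaches from about 350 to 975 mm from the base axis. Payload 7.1 kg.
Tool frame: the origin (TCP) lies between the finger pads; the fingertips stand 19 mm ahead of it and the grasp point (between the pads) is the TCP; z points along the fingers, y is the line along which they close (so a half turn about z gives the same grasp; the last joint's range is limited). The gripper opens to 88 mm and grips with 3 to 60 N. Pads are 20 mm wide; open, the fingers measure 115 mm over their backs; the gripper's body (75 mm by 178 mm) begins 61 mm behind the grasp point.
Start: joints at [1.255, 0.423, 1.63, -0, 1.089, -0.019], TCP at [182.757, 597.666, 241.675] pointing down, gripper open.
Joint ranges: [-3, 3], [-0.9, 2.11], [0.09, 2.58], [-1.31, 4.45], [0.11, 2.69], [-2.54, 2.54]. Speed limits (rad/s): [2.39, 2.39, 3.01, 3.14, 3.14, 3.14].

INTERFACE

Orientations are given as a rotation vector (axis times angle).
In Python, from workcell import ctrl gives the robot as it stands.
- The arm moves only by the tool arm_command, never from a script. Its argument "series" is a list of rows, each an object with "linear": the shift along the tool's x, y, z in m, a list of three; "turn": the turn about the tool's z in rad. A call has 1 to 10 rows; each row shifts and turns the commanded pose from where the row before left it, along the tool's axes as they then stand; what a row does not reach is not made up. A row lasts 1/10 s, in which the tool goes at most 50 mm and 8.59 degrees, less where a joint would pass 70% of its speed; a pose out of reach is approached as far as the arm can. A call with a gripper value outside its range is refused whole. "jaw" is the opening, from -1 (shut) to 1 (fully open), set as the call begins (left out, the last holds). The fingers move at their own pace and stop on an object; the grip force is fixed at half the most. Time passes only in rows, so rows that do not move let the fingers close. It gives the time, the measured TCP pose, the force, the opening and the grip force at its end, in the units of the state.
- ctrl.get_obs(): the state, without advancing time (a new reading comes with each control period).
- ctrl.get_image(name): name is "scene" or "side" or "wrist"; returns a dict with "frame" (480x640x3 uint8, blue, green, red), "fx", "fy", "cx", "cy" (pixels), "k1" (the pictures are not rectified: a ray, as slopes to the right and down, at radius r is drawn at 1 + k1 r^2 times it, then the intrinsics apply), "rvec" (rotation vector, rad) and "tvec" (3), from world to camera coordinates, as OpenCV has them. Camera axes: x right, y down, z forward; pixel columns grow to the right and rows downward; lengths in mm; the calibration is good to about 2 mm. A picture is of the moment at which its call begins. There is no depth.
- ctrl.close_job(): hands the job in; it is judged then, once.
The state is a dict: "t": time; "qpos": joint angles; "qvel": joint speeds; "joint_torque": joint torques, N m; "ee_pos": TCP position; "orientation": TCP orientation; "ft_force": force on the tool from outside, world axes, zero at the start; "moment": the same for the moment, N m; "width": finger opening in mm; "grasp_force": force on a finger pad.
Only numpy, scipy, OpenCV 4.12 (cv2) and the standard library are available. Lean on these libraries where they do the work, as an engineer would, in place of code of your own. Each camera call takes 0.05 s, during which the arm holds its last target. There are 200 camera calls.

TASK

The four finished glass panels stand in a row on the brown wooden stands; load them all into the pale carrying rack in reverse order, so that the panel now nearest the robot ends in the rack's farthest slot, the next one in the slot before it, and so on, with the panel now farthest away in the nearest slot. Stand each one upright and fully down on the floor of its slot, about centred across the rack, and let go. They are glass: set them down gently, and never drop one or tip one over.

Things in the scene. Friction and masses are not known exactly. Their poses are not given: they have to be found in the camera images.
- panel1: Leaded glass panel, the narrow tall one: upright plate 10 mm thick (x), 55 mm wide (y), 130 mm high (z), 0.1 to 0.35 kg, grey metal frame, clear, amber and green panes. Origin: centre of its bottom edge. At the start it stands in the slot of stand1. Pinch it across its thickness at the middle of its top edge.
- panel2: Leaded glass panel, the small one, slightly taller than wide: upright plate 10 mm thick (x), 75 mm wide (y), 100 mm high (z), 0.1 to 0.35 kg, grey metal frame, clear, amber and green panes. Origin: centre of its bottom edge. At the start it stands in the slot of stand2. Pinch it across its thickness at the middle of its top edge.
- panel3: Leaded glass panel, the large one: upright plate 10 mm thick (x), 95 mm wide (y), 125 mm high (z), 0.1 to 0.35 kg, grey metal frame, clear, amber and green panes. Origin: centre of its bottom edge. At the start it stands in the slot of stand3. Pinch it across its thickness at the middle of its top edge.
- panel4: Leaded glass panel, the wide low one: upright plate 10 mm thick (x), 110 mm wide (y), 95 mm high (z), 0.1 to 0.35 kg, grey metal frame, clear, amber and green panes. Origin: centre of its bottom edge. At the start it stands in the slot of stand4. Pinch it across its thickness at the middle of its top edge.
- stand1: Fixed brown wooden foot where panel1 stands at the start, one of four alike in a row (66 mm apart) leading away from the robot. 46 (x) by 90 (y) by 61 mm high; slot along y through its middle, 18 mm wide, floor 12 mm above the table. Origin: centre of the underside; x along the row, away from the robot.
- stand2: Fixed brown wooden foot where panel2 stands at the start, one of four alike in a row (66 mm apart) leading away from the robot. 46 (x) by 90 (y) by 61 mm high; slot along y through its middle, 18 mm wide, floor 12 mm above the table. Origin: centre of the underside; x along the row, away from the robot.
- stand3: Fixed brown wooden foot where panel3 stands at the start, one of four alike in a row (66 mm apart) leading away from the robot. 46 (x) by 90 (y) by 61 mm high; slot along y through its middle, 18 mm wide, floor 12 mm above the table. Origin: centre of the underside; x along the row, away from the robot.
- stand4: Fixed brown wooden foot where panel4 stands at the start, one of four alike in a row (66 mm apart) leading away from the robot. 46 (x) by 90 (y) by 61 mm high; slot along y through its middle, 18 mm wide, floor 12 mm above the table. Origin: centre of the underside; x along the row, away from the robot.
- rack: Fixed pale wooden rack beside the stands, 290 (x) by 120 (y) by 61 mm high. Origin: centre of underside, x along the row away from the robot. Four slots along y, centred at x = -99 (nearest), -33, 33, 99 mm (farthest): 18 mm wide, ends open, floor 12 mm above the table, straight walls to 48 mm, lips flaring to a 34 mm mouth at 61 mm. Steel grips 39 mm high at x = -135, 135.
- board: Fixed thin plywood board under the four stands, 290 (x) by 110 (y) by 4 mm. Origin: centre of the underside; x along the row of stands, away from the robot: the stands are at about x = -99, -33, 33 and 99 mm, shuffled at each start. Board and rack lie left and right of straight ahead, either way round, each turned by up to 0.25 rad.
Mind the look-alikes: they are no part of the job. Leave any red look-alike of the panel4 alone. What is shaped like the panel3 but purple is not meant.

How it is judged:
By the outcome, as a careful person would: the job done as asked, in the order asked, and still so for the second after the job is handed in, with the robot touching nothing.
It also fails if it takes over 136 s, if anything falls off the work surface, if the arm or the gripper's body presses on something with over 40 N, if the wrist force passes 120 N, or if a joint passes its speed limit or range.

## Working session

There is one attempt and no reset: what is moved stays moved. The work goes in short steps, Python scripts to look and compute and a tool call to move; the robot and the scene stay as the last step left them, time stands still between calls to the robot, and variables do not carry over. Pictures are saved under pics/ and viewed, at most 14 in all, crops included, and the job is handed in when it is done.

Besides the shell and the picture viewer there is one more tool, called after "Request:" as name(argument=value, ...) on one line, values as JSON. arm_command: Moves the arm, as the interface text tells. Its arguments: {"type":"object","properties":{"series":{"type":"array"},"jaw":{"type":"number"}},"required":["series"]}

```bash
mkdir -p pics; cat > h.py <<'E'
import numpy as np, cv2
from workcell import ctrl
def cam(n):
    d=ctrl.get_image(n); R=cv2.Rodrigues(np.array(d["rvec"],float))[0]; t=np.array(d["tvec"],float).ravel()
    return d,R,t
def ray(c,u,v):
    d,R,t=c; x=(u-d["cx"])/d["fx"]; y=(v-d["cy"])/d["fy"]; rd=np.hypot(x,y); r=rd
    for _ in range(30): r=rd/(1+d["k1"]*r*r)
    s=r/rd if rd>0 else 1
    return -R.T@t, R.T@np.array([x*s,y*s,1])
def onz(c,u,v,z):
    o,w=ray(c,u,v); return o+w*(z-o[2])/w[2]
def proj(c,P):
    d,R,t=c; p=R@np.array(P,float)+t; x,y=p[:2]/p[2]; k=1+d["k1"]*(x*x+y*y)
    return np.array([d["fx"]*x*k+d["cx"],d["fy"]*y*k+d["cy"]])
E
python3 - <<'E'
from h import *
for n in("scene","side","wrist"):
    c=cam(n); cv2.imwrite(f"pics/{n}0.png",c[0]["frame"]); print(n,(-c[1].T@c[2]).round(),c[1][2].round(2),c[0]["fx"],c[0]["k1"])
    np.savez(f"{n}0.npz",**c[0])
print(ctrl.get_obs())
E
```

```text
scene [755. 512. 795.] [-0.36 -0.55 -0.75] 519.1385432149953 0.04825624461993402
side [ 111. -620.  765.] [ 0.32  0.58 -0.75] 468.05705739786777 0.031079661838112758
wrist [103. 622. 383.] [ 0.29 -0.09 -0.95] 333.56527687825474 0.02185194644834982
{'t': 0.15, 'qpos': array([ 1.25497388e+00,  4.23673982e-01,  1.63049868e+00,  2.25677773e-05,
        1.08858899e+00, -1.89732693e-02]), 'qvel': array([ 1.21353100e-03, -1.78114997e-03, -1.69603289e-03, -1.69037461e-03,
       -1.46433488e-03, -4.53881728e-05]), 'joint_torque': array([-2.42491597e-04, -5.44985318e+01, -2.73917395e+01,  6.44028978e-02,
        2.05123576e-02, -2.87869227e-05]), 'ee_pos': array([182.64648734, 597.29496786, 241.08102793]), 'orientation': array([-4.64563921e-01, -3.10683664e+00,  1.80523469e-03]), 'ft_force': array([-0.51625744, -0.02582238, -0.0192796 ]), 'moment': array([ 0.04126832,  0.00970672, -0.03935077]), 'grasp_force': 0.0, 'width': 87.71249529706787}
```

View pics/scene0.png

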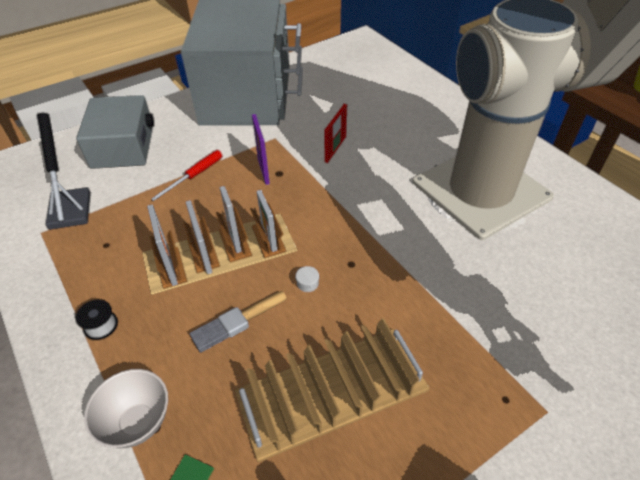

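View pics/side0.png

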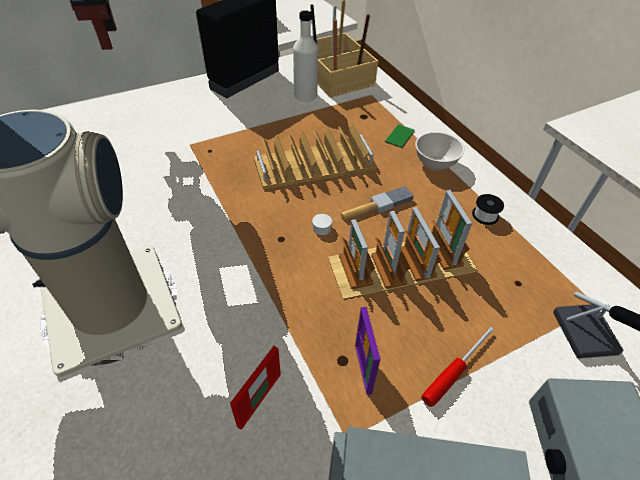

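The stands with grey panels are at scene (150–290, 190–285) and side (335–475, 195–295). The empty rack is at scene (240–425, 320–455) and side (258–375, 130–190). The purple panel3 look-alike (side 367,350) and the red panel4 look-alike (side 257,385) stand free on the table. I'll enlarge to confirm.

```bash
python3 - <<'E'
import cv2
a=cv2.imread("pics/side0.png")[180:310,320:490]; b=cv2.imread("pics/scene0.png")
cv2.imwrite("pics/c1.png",cv2.resize(a,None,fx=4.5,fy=4.5,interpolation=2))
cv2.imwrite("pics/c2.png",cv2.resize(b[315:465,230:435],None,fx=3.9,fy=3.9,interpolation=2))
cv2.imwrite("pics/c3.png",cv2.resize(b[180:300,135:305],None,fx=4.5,fy=4.5,interpolation=2))
E
```

```text
(no output)
```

View pics/c1.png

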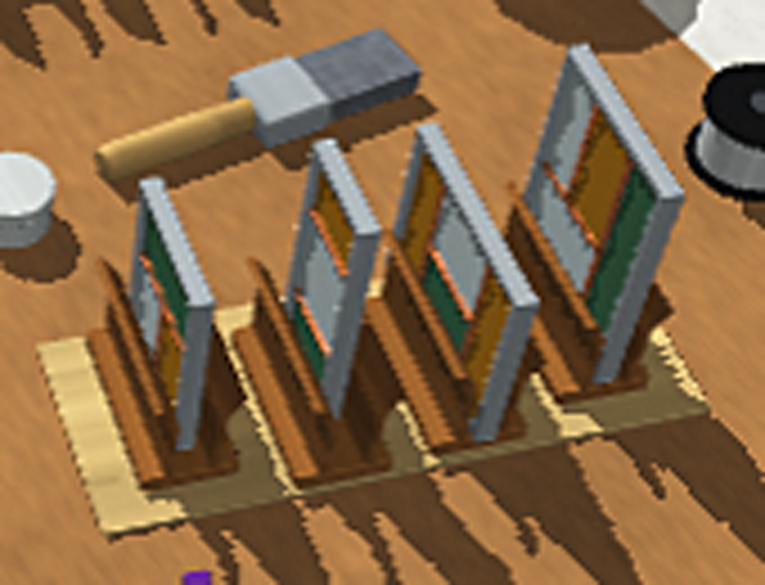

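View pics/c2.png

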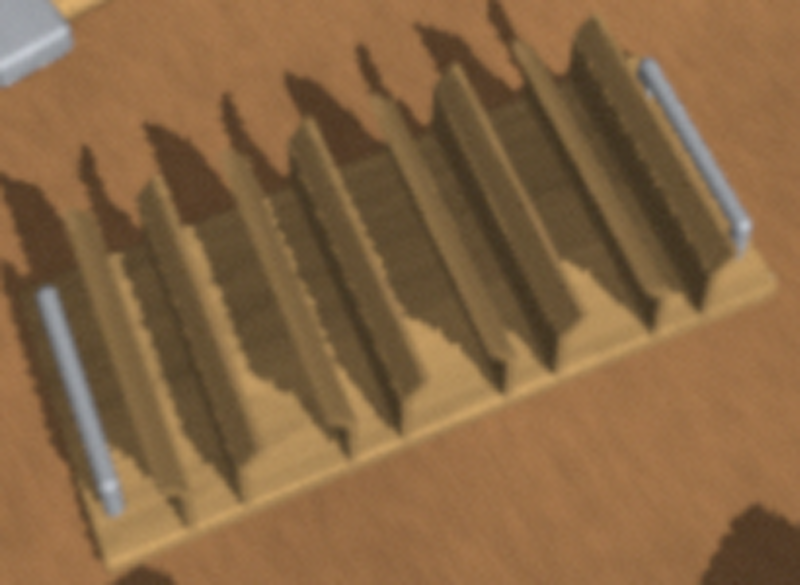

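View pics/c3.png

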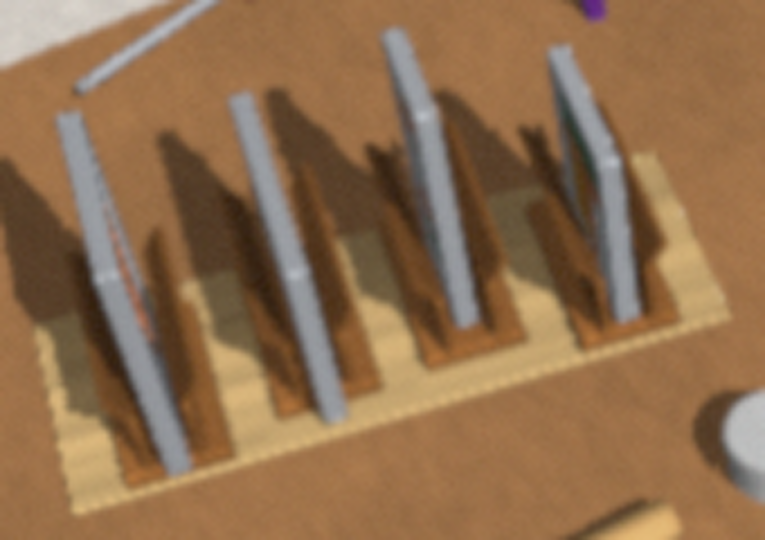

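Side crop, nearest to farthest, shows the order: panel2 (small, ~c1 175,240), panel1 (narrow tall, 346,190), panel4 (wide low, 475,215) and panel3 (large, 625,120). All four are grey-framed and stand in the stands, so these are the real ones, and the purple and red ones are not. The rack's slot lips show as eight ridges in c2.

```bash
python3 - <<'E'
from h import *
def ld(n):
    z=np.load(f"{n}0.npz"); d={k:z[k] for k in z}; return d,cv2.Rodrigues(d["rvec"].astype(float))[0],d["tvec"].astype(float).ravel()
S,D=ld("scene"),ld("side")
def tri(p,q):
    o,a=ray(S,*p);b,c=ray(D,*q);a/=np.linalg.norm(a);c/=np.linalg.norm(c)
    s=np.linalg.lstsq(np.c_[a,-c],b-o,rcond=None)[0];P,Q=o+a*s[0],b+c*s[1];return (P+Q)/2,np.linalg.norm(P-Q)
sc=lambda p:(p[0]/4.5+135,p[1]/4.5+180); sd=lambda p:(p[0]/4.5+320,p[1]/4.5+180)
T={"p2":[(608,160),(560,50),(152,183),(200,303)],"p1":[(427,112),(396,34),(326,146),(366,232)],
"p4":[(294,275),(242,97),(430,130),(522,300)],"p3":[(107,275),(70,116),(580,48),(670,195)]}
for k,(a,b,c,d) in T.items():
    P,e=tri(sc(a),sd(c));Q,f=tri(sc(b),sd(d)); v=P-Q
    print(k,((P+Q)/2).round(1),"len",np.linalg.norm(v).round(1),"yaw",np.arctan2(-v[0],v[1]).round(3),e.round(1),f.round(1))
rk=lambda p,z:onz(S,p[0]/3.9+230,p[1]/3.9+315,z)[:2]
lo=[(595,18),(515,42),(455,68),(378,97),(308,120),(232,155),(155,182),(78,215)]
hi=[(735,240),(655,300),(577,310),(503,365),(420,385),(348,430),(255,455),(185,495)]
L=np.array([rk(p,61) for p in lo]);H=np.array([rk(p,61) for p in hi])
for i in range(0,8,2):
    m=(L[i]+L[i+1])/2;n=(H[i]+H[i+1])/2;print("slot",m.round(),n.round(),np.arctan2(-(n-m)[0],(n-m)[1]).round(3))
g=[rk(p,39) for p in((645,62),(742,228),(47,290),(112,500))]; print("grips",np.round(g))
b=[rk(p,0) for p in((775,290),(107,572))]; print("base",np.round(b), np.hypot(*(b[0]-b[1])))
a=(g[2]+g[3])/2-(g[0]+g[1])/2; print("ctr",sum(g)/4,"yaw",np.arctan2(a[1],a[0]),np.hypot(*a))
a=b[1]-b[0]; y=np.arctan2(a[1],a[0]); print("base yaw",y,"ctr",sum(b)/2-60*np.array([-np.sin(y),np.cos(y)]))
for q in ((728,318),(78,512)): print("board", onz(S,*sc(q),2).round())
E
```

```text
p2 [ 462.  -132.1  108.8] len 69.8 yaw -0.234 1.0 0.3
p1 [ 523.6 -159.6  138.7] len 49.4 yaw -0.23 2.2 0.8
p4 [ 589.2 -170.2  103.5] len 104.4 yaw -0.24 1.2 0.1
p3 [ 656.4 -174.7  134.1] len 91.0 yaw -0.235 1.8 0.6
slot [434. 168.] [455. 284.] -0.182
slot [497. 156.] [521. 272.] -0.207
slot [561. 144.] [585. 262.] -0.205
slot [626. 132.] [648. 249.] -0.191
grips [[402. 192.]
 [419. 274.]
 [664. 140.]
 [683. 226.]]
base [[409. 290.]
 [694. 234.]] 290.40056197034835
ctr [542.28101598 208.23350509] yaw -0.18753613889166587 267.58744152442
base yaw -0.19511093097222082 ctr [539.84849356 203.35802994]
board [430. -78.   2.]
board [ 709. -141.    2.]
```

```bash
cat >> h.py <<'E'
def plan(p,yaw,n):
    "one constant row (tool axes), repeated n times, that brings the TCP to p with tool y at world angle yaw"
    o=ctrl.get_obs(); R=cv2.Rodrigues(np.array(o["orientation"],float))[0]
    tot=np.arctan2(R[1,1],R[0,1])-yaw; w=tot/n
    rz=lambda a:np.array([[np.cos(a),-np.sin(a),0],[np.sin(a),np.cos(a),0],[0,0,1]])
    A=sum(rz(k*w) for k in range(n)); v=np.linalg.solve(A,R.T@(np.array(p)-o["ee_pos"]))
    print("now",o["ee_pos"].round(1),"tilt",R[2].round(3),"row mm",v.round(2),"turn",round(w,4),"total",(v*n).round(1),"q",o["qpos"].round(2))
E
python3 -c "
from h import *
plan([462,-132,240],-0.235,20)"
```

```text
now [182.6 597.3 241.1] tilt [ 0.    -0.001 -1.   ] row mm [-42.22  -8.18   0.09] turn 0.0754 total [-844.4 -163.6    1.8] q [ 1.25  0.42  1.63  0.    1.09 -0.02]
```

Request:
arm_command(series=[{"linear":[-0.0422,-0.0082,0],"turn":0.0754},{"linear":[-0.0422,-0.0082,0],"turn":0.0754},{"linear":[-0.0422,-0.0082,0],"turn":0.0754},{"linear":[-0.0422,-0.0082,0],"turn":0.0754},{"linear":[-0.0422,-0.0082,0],"turn":0.0754},{"linear":[-0.0422,-0.0082,0],"turn":0.0754},{"linear":[-0.0422,-0.0082,0],"turn":0.0754},{"linear":[-0.0422,-0.0082,0],"turn":0.0754},{"linear":[-0.0422,-0.0082,0],"turn":0.0754},{"linear":[-0.0422,-0.0082,0],"turn":0.0754}], jaw=-0.1)

```text
t: 1.15
ee_pos: [467.5, 286.8, 241.5]
orientation: [1.58, 2.715, 0.0]
ft_force: [-0.1, 0.1, -0.1]
width: 39.5
grasp_force: 0.0
```

Request:
arm_command(series=[{"linear":[-0.0422,-0.0082,0],"turn":0.0754},{"linear":[-0.0422,-0.0082,0],"turn":0.0754},{"linear":[-0.0422,-0.0082,0],"turn":0.0754},{"linear":[-0.0422,-0.0082,0],"turn":0.0754},{"linear":[-0.0422,-0.0082,0],"turn":0.0754},{"linear":[-0.0422,-0.0082,0],"turn":0.0754},{"linear":[-0.0422,-0.0082,0],"turn":0.0754},{"linear":[-0.0422,-0.0082,0],"turn":0.0754},{"linear":[-0.0422,-0.0082,0],"turn":0.0754},{"linear":[-0.0422,-0.0082,0],"turn":0.0754}])

```text
t: 2.15
ee_pos: [461.5, -133.2, 241.7]
orientation: [2.468, 1.943, 0.0]
ft_force: [0.0, 0.6, -0.1]
width: 39.7
grasp_force: 0.0
```

```bash
python3 - <<'E'
from h import *
plan([462,-132,240],-0.235,1); c=cam("wrist"); np.savez("wrist1.npz",**c[0]); f=c[0]["frame"].copy()
print((-c[1].T@c[2]).round(),c[1][2].round(2))
cv2.imwrite("pics/w1.png",f)
for p in([462,-132,112],[523.6,-159.6,142],[589,-170,107],[656,-175,137]): print(proj(c,p).round())
E
```

```text
now [ 461.5 -133.2  241.7] tilt [-0.  0. -1.] row mm [1.23 0.18 1.66] turn -0.0021 total [1.2 0.2 1.7] q [-0.31  0.21  1.94 -0.    0.99 -0.07]
[481. -53. 384.] [-0.07 -0.29 -0.95]
[317. 238.]
[403. 264.]
[469. 244.]
[576. 242.]
```

View pics/w1.png

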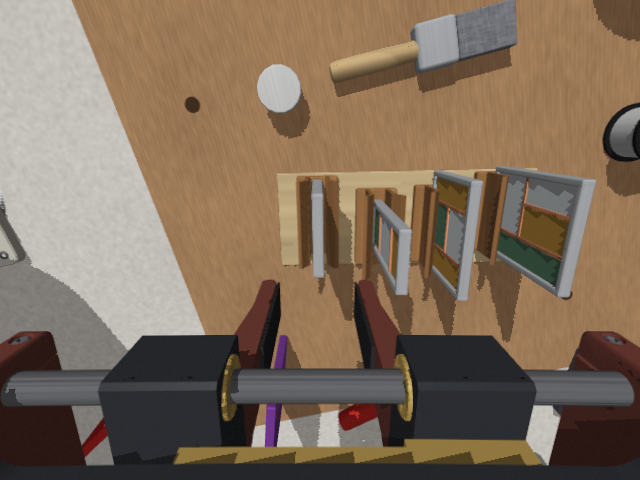

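Wrist view: panel2's top edge runs vertically at column 318, rows ~190–277, where predicted (317,238). Panel1 (404,260), panel4 (470,240) and panel3 (578,240) also match. Descending on panel2.

Request:
arm_command(series=[{"linear":[0.0012,0.0005,0.02]},{"linear":[0,0,0.03]},{"linear":[0,0,0.03]},{"linear":[0,0,0.03]},{"linear":[0,0,0.02]},{"linear":[0,0,0.01]},{"linear":[0,0,0]}])

```text
validation failed for argument at $.se...
```

Request:
arm_command(series=[{"linear":[0,0,0]},{"linear":[0,0,0]},{"linear":[0,0,0]},{"linear":[0,0,0]},{"linear":[0,0,0]},{"linear":[0,0,0]}], jaw=-1)

```text
validation failed for argument at $.se...
```

```bash
python3 - <<'E'
from h import *
o=ctrl.get_obs(); print(o["ft_force"],o["width"],o["grasp_force"]); plan([462,-132,101],-0.235,1)
E
```

```text
[-2.17791893 -2.50778066  0.02197636] 39.23075131592183 0.0
now [ 459.5 -137.3  241.5] tilt [-0.002 -0.001 -1.   ] row mm [  6.06   1.28 140.5 ] turn -0.0078 total [  6.1   1.3 140.5] q [-0.31  0.21  1.94 -0.    0.99 -0.07]
```

Request:
arm_command(series=[{"linear":[0.006,0.0013,0.01],"turn":-0.008},{"linear":[0,0,0.02],"turn":0},{"linear":[0,0,0.03],"turn":0},{"linear":[0,0,0.03],"turn":0},{"linear":[0,0,0],"turn":0},{"linear":[0,0,0],"turn":0}])

```text
t: 2.8
ee_pos: [464.7, -125.0, 151.4]
orientation: [-2.455, -1.958, 0.001]
ft_force: [0.1, -0.2, -0.6]
width: 39.3
grasp_force: 0.0
```

```bash
python3 -c "
from h import *
plan([462,-132,101],-0.235,1)"
```

```text
now [ 464.7 -125.   151.4] tilt [ 0.    -0.002 -1.   ] row mm [-7.44 -0.95 50.39] turn 0.0105 total [-7.4 -1.  50.4] q [-0.29  0.35  2.01  0.    0.78 -0.06]
```

Request:
arm_command(series=[{"linear":[-0.006,-0.001,0.01],"turn":0.008},{"linear":[0,0,0.02],"turn":0},{"linear":[0,0,0],"turn":0},{"linear":[0,0,0],"turn":0},{"linear":[0,0,0],"turn":0},{"linear":[0,0,0],"turn":0}])

```text
t: 3.4
ee_pos: [462.9, -131.8, 122.5]
orientation: [2.464, 1.946, 0.001]
ft_force: [0.3, 1.0, 0.2]
width: 39.9
grasp_force: 0.0
```

```bash
python3 - <<'E'
from h import *
plan([462,-132,101],-0.235,1); c=cam("wrist"); f=c[0]["frame"]; cv2.imwrite("pics/w2.png",f)
print(proj(c,[462,-132,112]).round(),(proj(c,[462+37.5*.233,-132+37.5*.972,112])).round(),(proj(c,[462-37.5*.233,-132-37.5*.972,112])).round())
plan([462,-132,101],-0.235,1)
E
```

```text
now [ 462.9 -131.8  122.5] tilt [-0.     0.002 -1.   ] row mm [-0.45 -0.89 21.54] turn 0.001 total [-0.5 -0.9 21.5] q [-0.3   0.4   2.02 -0.    0.71 -0.07]
[315. 308.] [315. 237.] [315. 369.]
now [ 462.8 -131.7  122.4] tilt [-0.     0.001 -1.   ] row mm [-0.48 -0.78 21.43] turn 0.001 total [-0.5 -0.8 21.4] q [-0.3   0.4   2.02 -0.    0.71 -0.07]
```

View pics/w2.png

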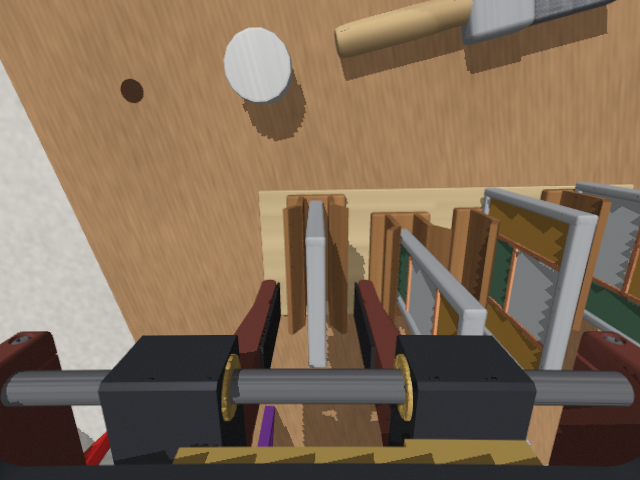

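The y+ top corner is at (315,238) where predicted (315,237), and the panel is centred between the fingers. Gripping.

Request:
arm_command(series=[{"linear":[0,-0.0005,0.012],"turn":0},{"linear":[0,0,0.009],"turn":0},{"linear":[0,0,0],"turn":0}])

```text
t: 3.75
ee_pos: [460.7, -131.1, 99.1]
orientation: [-2.464, -1.945, 0.003]
ft_force: [-0.8, 0.5, 0.6]
width: 39.8
grasp_force: 0.0
```

Request:
arm_command(series=[{"linear":[0,0,0],"turn":0},{"linear":[0,0,0],"turn":0},{"linear":[0,0,0],"turn":0},{"linear":[0,0,0],"turn":0},{"linear":[0,0,0],"turn":0}], jaw=-1)

```text
t: 4.25
ee_pos: [462.0, -131.5, 100.9]
orientation: [2.465, 1.947, 0.0]
ft_force: [0.9, -0.1, -0.3]
width: 9.9
grasp_force: 30.0
```

Request:
arm_command(series=[{"linear":[0,0,-0.005],"turn":0},{"linear":[0,0,-0.015],"turn":0},{"linear":[0,0,-0.025],"turn":0},{"linear":[0,0,-0.025],"turn":0},{"linear":[0,0,-0.015],"turn":0},{"linear":[0.015,0,-0.005],"turn":0},{"linear":[0.03,0,0],"turn":0},{"linear":[0.03,0,0],"turn":0},{"linear":[0.03,0,0],"turn":0},{"linear":[0.03,0,0],"turn":0}])

```text
t: 5.25
ee_pos: [493.0, 1.0, 190.9]
orientation: [-2.466, -1.947, 0.0]
ft_force: [0.4, 0.2, -1.9]
width: 9.8
grasp_force: 30.0
```

```bash
python3 -c "
from h import *
plan([638,188,186],-0.19,10); print(ctrl.get_obs()['width'])"
```

```text
now [493.    1.  190.9] tilt [-0. -0. -1.] row mm [21.36 10.19  0.49] turn -0.0044 total [213.6 101.9   4.9] q [-0.02  0.3   1.96 -0.    0.88  0.21]
9.847207277775016
```

Request:
arm_command(series=[{"linear":[0.02,0.01,0],"turn":-0.0045},{"linear":[0.03,0.014,0],"turn":-0.0045},{"linear":[0.03,0.014,0],"turn":-0.0045},{"linear":[0.03,0.014,0],"turn":-0.0045},{"linear":[0.03,0.014,0],"turn":-0.0045},{"linear":[0.03,0.014,0],"turn":-0.0045},{"linear":[0.02,0.01,0.002],"turn":-0.0045},{"linear":[0.015,0.008,0.002],"turn":-0.0045},{"linear":[0.006,0.003,0.001],"turn":-0.0045},{"linear":[0.002,0.001,0],"turn":-0.0045}])

```text
t: 6.25
ee_pos: [638.6, 186.0, 185.3]
orientation: [-2.42, -2.003, 0.002]
ft_force: [-0.8, 0.1, -2.3]
width: 9.6
grasp_force: 30.0
```

Request:
arm_command(series=[{"linear":[0,0,0],"turn":0},{"linear":[0,0,0],"turn":0},{"linear":[0,0,0],"turn":0}])

```text
t: 6.55
ee_pos: [638.6, 185.1, 185.9]
orientation: [2.422, 2.001, -0.0]
ft_force: [-0.2, 1.3, -1.7]
width: 10.0
grasp_force: 30.0
```

```bash
python3 - <<'E'
from h import *
plan([638,188,186],-0.19,1); c=cam("wrist"); np.savez("wrist3.npz",**c[0]); f=c[0]["frame"]; cv2.imwrite("pics/w3.png",f)
u=np.array([np.cos(.19),-np.sin(.19)]);n=np.array([-u[1],u[0]]);C=np.array([541,207])
for s in(99,33,-33):
  for d in (-17,17): 
    print(s,d,[proj(c,[*(C+u*(s+d)+n*e),61]).round() for e in(60,0)])
E
```

```text
now [638.6 185.1 185.9] tilt [-0. -0. -1.] row mm [ 2.79 -1.11 -0.11] turn 0.0003 total [ 2.8 -1.1 -0.1] q [ 0.26  0.54  1.57 -0.    1.02  0.45]
99 -17 [array([294., 163.]), array([295., 237.])]
99 17 [array([337., 163.]), array([336., 237.])]
33 -17 [array([209., 163.]), array([216., 237.])]
33 17 [array([253., 163.]), array([257., 237.])]
-33 -17 [array([123., 163.]), array([136., 237.])]
-33 17 [array([168., 163.]), array([177., 237.])]
```

View pics/w3.png

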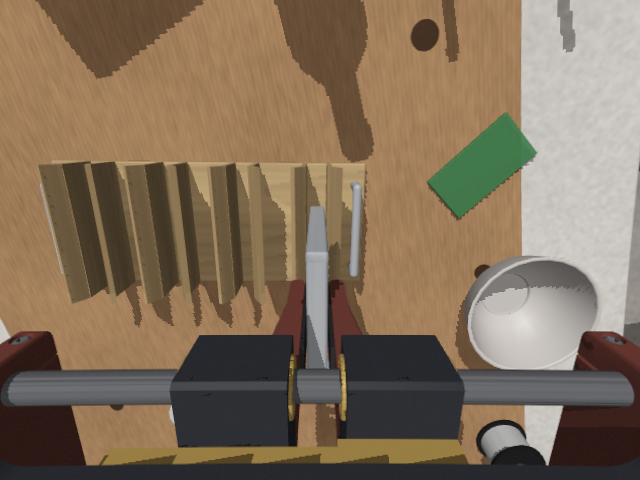

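Slot 4's lips run at columns ~290–306 and 328–342, so its centre is ~316 against a predicted 315.5. The rack's rear edge is at row ~163, as predicted. The pose is confirmed, so I'm lowering.

Request:
arm_command(series=[{"linear":[0.0028,-0.0006,0.005],"turn":0},{"linear":[0,0,0.015],"turn":0},{"linear":[0,0,0.015],"turn":0},{"linear":[0,0,0.015],"turn":0},{"linear":[0,0,0.01],"turn":0},{"linear":[0,0,0.01],"turn":0},{"linear":[0,0,0.006],"turn":0},{"linear":[0,0,0.003],"turn":0},{"linear":[0,0,0],"turn":0},{"linear":[0,0,0],"turn":0}])

```text
t: 7.6
ee_pos: [639.2, 188.7, 107.2]
orientation: [2.421, 2.002, 0.001]
ft_force: [0.9, -0.8, -2.9]
width: 9.9
grasp_force: 30.0
```

Request:
arm_command(series=[{"linear":[0,0,0.002],"turn":0},{"linear":[0,0,0.0015],"turn":0},{"linear":[0,0,0.001],"turn":0},{"linear":[0,0,0],"turn":0},{"linear":[0,0,0],"turn":0}])

```text
t: 8.1
ee_pos: [638.8, 188.6, 102.2]
orientation: [2.421, 2.002, 0.0]
ft_force: [0.4, 0.6, -2.0]
width: 9.6
grasp_force: 30.0
```

Request:
arm_command(series=[{"linear":[0,0,0.0005],"turn":0},{"linear":[0,0,0.0005],"turn":0},{"linear":[0,0,0.0005],"turn":0},{"linear":[0,0,0],"turn":0},{"linear":[0,0,0],"turn":0}])

```text
t: 8.6
ee_pos: [638.9, 188.6, 100.9]
orientation: [2.421, 2.002, 0.0]
ft_force: [0.4, -0.5, 0.9]
width: 10.2
grasp_force: 30.0
```

Request:
arm_command(series=[{"linear":[0,0,0.0003],"turn":0},{"linear":[0,0,0],"turn":0},{"linear":[0,0,0],"turn":0}])

```text
t: 8.9
ee_pos: [638.9, 188.6, 100.9]
orientation: [2.421, 2.002, 0.0]
ft_force: [-2.6, -0.8, 5.2]
width: 9.7
grasp_force: 30.0
```

Request:
arm_command(series=[{"linear":[0,0,0],"turn":0},{"linear":[0,0,0],"turn":0},{"linear":[0,0,0],"turn":0},{"linear":[0,0,-0.005],"turn":0},{"linear":[0,0,-0.02],"turn":0},{"linear":[0,0,-0.03],"turn":0},{"linear":[0,0,-0.03],"turn":0},{"linear":[0,0,-0.03],"turn":0},{"linear":[0,0,-0.015],"turn":0},{"linear":[0,0,0],"turn":0}], jaw=-0.1)

```text
t: 9.9
ee_pos: [640.1, 189.0, 233.0]
orientation: [2.42, 2.001, 0.007]
ft_force: [0.3, -0.7, -0.0]
width: 39.1
grasp_force: 0.0
```

```bash
python3 - <<'E'
from h import *
c=cam("wrist"); cv2.imwrite("pics/w4.png",c[0]["frame"])
u=np.array([np.cos(.19),-np.sin(.19)]);n=np.array([-u[1],u[0]]);P=np.array([638.5,188.5])
print([proj(c,[*(P+n*e),112]).round() for e in(37.5,-37.5)])
plan([523.6,-159,190],-0.235,12)
E
```

```text
[array([314., 198.]), array([314., 285.])]
now [639.1 188.7 230.9] tilt [ 0.001  0.001 -1.   ] row mm [-30.35  -3.38   3.38] turn 0.0038 total [-364.2  -40.5   40.6] q [ 0.27  0.49  1.54 -0.    1.1   0.46]
```

Request:
arm_command(series=[{"linear":[-0.02,-0.0034,0],"turn":0.0038},{"linear":[-0.03,-0.0034,0],"turn":0.0038},{"linear":[-0.036,-0.0034,0],"turn":0.0038},{"linear":[-0.036,-0.0034,0],"turn":0.0038},{"linear":[-0.036,-0.0034,0],"turn":0.0038},{"linear":[-0.036,-0.0034,0],"turn":0.0038},{"linear":[-0.036,-0.0034,0],"turn":0.0038},{"linear":[-0.036,-0.0034,0],"turn":0.0038},{"linear":[-0.036,-0.0034,0],"turn":0.0038},{"linear":[-0.03,-0.0034,0],"turn":0.0038}])

```text
t: 10.95
ee_pos: [534.7, -131.3, 228.4]
orientation: [-2.458, -1.952, 0.004]
ft_force: [0.2, -0.4, -0.2]
width: 39.7
grasp_force: 0.0
```

Request:
arm_command(series=[{"linear":[-0.021,-0.0034,0.01],"turn":0.0038},{"linear":[-0.009,-0.0034,0.02],"turn":0.0038},{"linear":[-0.002,0,0.01],"turn":0},{"linear":[0,0,0.005],"turn":0},{"linear":[0,0,0],"turn":0},{"linear":[0,0,0],"turn":0},{"linear":[0,0,0],"turn":0},{"linear":[0,0,0],"turn":0}])

```text
t: 11.75
ee_pos: [524.0, -158.7, 186.0]
orientation: [2.465, 1.947, 0.001]
ft_force: [-0.4, 0.2, 0.6]
width: 39.6
grasp_force: 0.0
```

```bash
python3 - <<'E'
from h import *
plan([523.6,-159.6,131],-0.235,1); c=cam("wrist"); np.savez("wrist5.npz",**c[0]); cv2.imwrite("pics/w5.png",c[0]["frame"])
u=np.array([np.cos(.235),-np.sin(.235)]);n=np.array([-u[1],u[0]]);P=np.array([523.6,-159.6])
print([proj(c,[*(P+n*e),142]).round() for e in(27.5,-27.5)])
z=np.load("wrist1.npz"); d={k:z[k] for k in z};w=(d,cv2.Rodrigues(d["rvec"])[0],d["tvec"].ravel())
for a,b,h in(((405,228),(402,293),142),((474,182),(463,298),107),((588,182),(568,293),137)):
    A,B=onz(w,*a,h),onz(w,*b,h);print(((A+B)/2).round(1),np.linalg.norm(A-B).round(1))
E
```

```text
now [ 524.  -158.7  186. ] tilt [-0.     0.001 -1.   ] row mm [-0.95 -0.24 54.96] turn 0.0011 total [-1.  -0.2 55. ] q [-0.32  0.38  1.85 -0.    0.91 -0.08]
[array([316., 238.]), array([316., 322.])]
[ 524.6 -157.8  142. ] 53.6
[ 587.9 -169.2  107. ] 105.3
[ 656.9 -173.8  137. ] 88.8
```

View pics/w5.png

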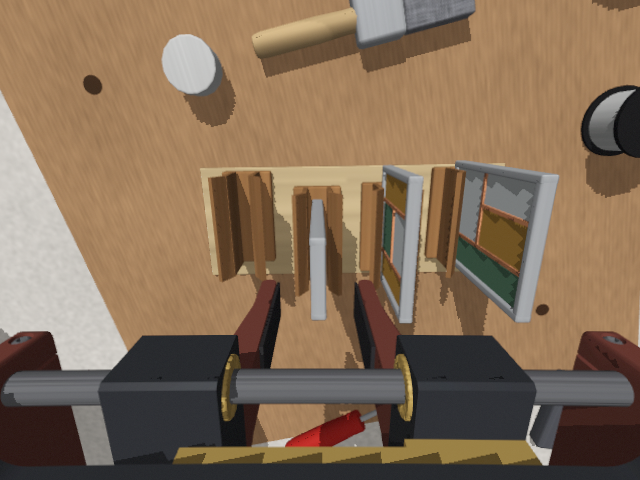

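Panel1's top edge runs (318,239)–(318,320), where predicted (316,238)–(316,322). Descending and gripping.

Request:
arm_command(series=[{"linear":[-0.0005,0.001,0.01],"turn":0},{"linear":[0,0,0.02],"turn":0},{"linear":[0,0,0.015],"turn":0},{"linear":[0,0,0.01],"turn":0},{"linear":[0,0,0],"turn":0},{"linear":[0,0,0],"turn":0},{"linear":[0,0,0],"turn":0}])

```text
t: 12.5
ee_pos: [524.8, -159.9, 131.0]
orientation: [2.465, 1.946, 0.001]
ft_force: [-0.4, 0.8, -0.4]
width: 39.4
grasp_force: 0.0
```

Request:
arm_command(series=[{"linear":[0,0,0],"turn":0},{"linear":[0,0,0],"turn":0},{"linear":[0,0,0],"turn":0},{"linear":[0,0,0],"turn":0},{"linear":[0,0,0],"turn":0}], jaw=-1)

```text
t: 13.0
ee_pos: [524.4, -159.7, 130.6]
orientation: [2.466, 1.946, 0.0]
ft_force: [-0.7, 0.1, 1.8]
width: 9.7
grasp_force: 30.0
```

Request:
arm_command(series=[{"linear":[0,0,-0.005],"turn":0},{"linear":[0,0,-0.015],"turn":0},{"linear":[0,0,-0.025],"turn":0},{"linear":[0,0,-0.025],"turn":0},{"linear":[0,0,-0.015],"turn":0},{"linear":[0.015,0,-0.005],"turn":0},{"linear":[0.03,0,0],"turn":0},{"linear":[0.03,0,0],"turn":0},{"linear":[0.03,0,0],"turn":0},{"linear":[0.03,0,0],"turn":0}])

```text
t: 14.0
ee_pos: [555.2, -26.3, 219.7]
orientation: [-2.465, -1.945, 0.002]
ft_force: [0.6, 0.2, -1.8]
width: 9.3
grasp_force: 30.0
```

```bash
python3 -c "
from h import *
plan([573.8,201,216],-0.19,8); print(ctrl.get_obs()['width'])"
```

```text
now [555.2 -26.3 219.7] tilt [-0.    -0.002 -1.   ] row mm [28.26 -3.8   0.46] turn -0.0056 total [226.1 -30.4   3.7] q [-0.07  0.35  1.8   0.    0.99  0.17]
9.284696936258667
```

Request:
arm_command(series=[{"linear":[0.026,-0.0035,0],"turn":-0.005},{"linear":[0.032,-0.004,0],"turn":-0.005},{"linear":[0.032,-0.004,0],"turn":-0.005},{"linear":[0.032,-0.004,0],"turn":-0.005},{"linear":[0.032,-0.004,0],"turn":-0.005},{"linear":[0.03,-0.004,0],"turn":-0.005},{"linear":[0.02,-0.003,0.002],"turn":-0.005},{"linear":[0.012,-0.002,0.001],"turn":-0.005},{"linear":[0.007,-0.001,0],"turn":-0.005},{"linear":[0.002,0,0],"turn":0}])

```text
t: 15.0
ee_pos: [575.2, 198.1, 217.0]
orientation: [-2.421, -2.002, 0.001]
ft_force: [-0.5, -0.3, -1.2]
width: 10.3
grasp_force: 30.0
```

Request:
arm_command(series=[{"linear":[0,0,0],"turn":0},{"linear":[0,0,0],"turn":0},{"linear":[0,0,0],"turn":0}])

```text
t: 15.3
ee_pos: [575.7, 196.9, 217.5]
orientation: [2.423, 2.0, 0.0]
ft_force: [-0.3, -1.0, -1.5]
width: 9.9
grasp_force: 30.0
```

```bash
python3 -c "
from h import *
plan([573.8,201,131],-0.19,1); c=cam('wrist'); cv2.imwrite('pics/w6.png',c[0]['frame'])"
```

```text
now [575.7 196.9 217.5] tilt [-0.  0. -1.] row mm [ 3.72 -2.64 86.48] turn -0.0007 total [ 3.7 -2.6 86.5] q [ 0.31  0.43  1.69 -0.    1.03  0.5 ]
```

View pics/w6.png

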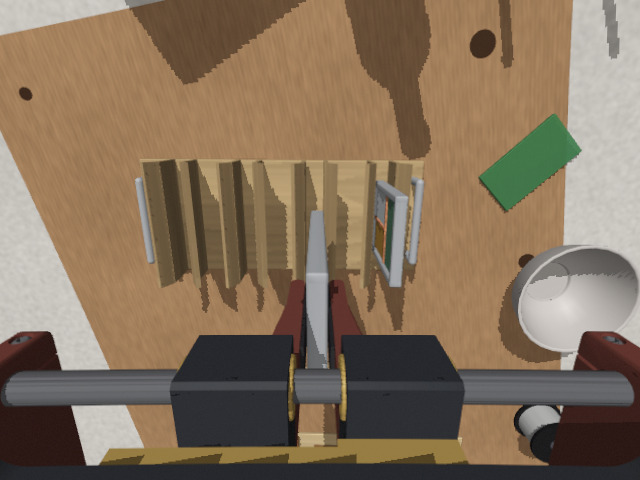

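Panel2 stands upright in slot 4 (col ~390). Slot 3's lips are at 293–305 and 325–337, centre 315, with panel1 at 317, so I shift −2.3 mm and lower.

Request:
arm_command(series=[{"linear":[0.0037,-0.0023,0.005],"turn":0},{"linear":[0,0,0.015],"turn":0},{"linear":[0,0,0.015],"turn":0},{"linear":[0,0,0.015],"turn":0},{"linear":[0,0,0.012],"turn":0},{"linear":[0,0,0.01],"turn":0},{"linear":[0,0,0.006],"turn":0},{"linear":[0,0,0.003],"turn":0},{"linear":[0,0,0],"turn":0},{"linear":[0,0,0],"turn":0}])

```text
t: 16.35
ee_pos: [574.4, 201.9, 136.8]
orientation: [2.421, 2.001, 0.001]
ft_force: [-1.1, -0.7, -1.4]
width: 9.9
grasp_force: 30.0
```

Request:
arm_command(series=[{"linear":[0,0,0.001],"turn":0},{"linear":[0,0,0.001],"turn":0},{"linear":[0,0,0.001],"turn":0},{"linear":[0,0,0.001],"turn":0},{"linear":[0,0,0],"turn":0},{"linear":[0,0,0],"turn":0}])

```text
t: 16.95
ee_pos: [574.0, 201.7, 132.3]
orientation: [-2.422, -2.001, 0.0]
ft_force: [0.6, 0.5, -1.8]
width: 9.9
grasp_force: 30.0
```

Request:
arm_command(series=[{"linear":[0,0,0.0005],"turn":0},{"linear":[0,0,0.0005],"turn":0},{"linear":[0,0,0.0005],"turn":0},{"linear":[0,0,0.0003],"turn":0},{"linear":[0,0,0],"turn":0},{"linear":[0,0,0],"turn":0}])

```text
t: 17.55
ee_pos: [574.0, 201.7, 130.6]
orientation: [2.422, 2.001, 0.0]
ft_force: [0.9, 0.4, -2.5]
width: 10.0
grasp_force: 30.0
```

Request:
arm_command(series=[{"linear":[0,0,0.0004],"turn":0},{"linear":[0,0,0],"turn":0},{"linear":[0,0,0],"turn":0}])

```text
t: 17.85
ee_pos: [574.1, 201.8, 130.6]
orientation: [2.422, 2.001, 0.0]
ft_force: [-2.2, -1.2, 5.0]
width: 9.8
grasp_force: 30.0
```

Request:
arm_command(series=[{"linear":[0,0,0.0003],"turn":0},{"linear":[0,0,0],"turn":0},{"linear":[0,0,0],"turn":0}])

```text
t: 18.15
ee_pos: [574.2, 201.8, 130.6]
orientation: [2.422, 2.001, 0.001]
ft_force: [-2.5, -1.0, 6.9]
width: 9.8
grasp_force: 30.0
```

Seated. Releasing and heading to panel4.

Request:
arm_command(series=[{"linear":[0,0,0],"turn":0},{"linear":[0,0,0],"turn":0},{"linear":[0,0,0],"turn":0},{"linear":[0,0,-0.005],"turn":0},{"linear":[0,0,-0.02],"turn":0},{"linear":[0,0,-0.03],"turn":0},{"linear":[0,0,-0.03],"turn":0},{"linear":[0,0,-0.02],"turn":0},{"linear":[0,0,-0.005],"turn":0},{"linear":[0,0,0],"turn":0}], jaw=-0.1)

```text
t: 19.15
ee_pos: [574.3, 201.8, 240.5]
orientation: [2.421, 2.001, 0.002]
ft_force: [1.0, -0.3, -0.3]
width: 39.8
grasp_force: 0.0
```

```bash
python3 -c "
from h import *
plan([588.5,-169.7,190],-0.235,12)"
```

```text
now [574.3 201.8 240.5] tilt [ 0.001  0.001 -1.   ] row mm [-30.03   7.62   4.2 ] turn 0.0038 total [-360.4   91.4   50.4] q [0.32 0.4  1.67 0.   1.07 0.51]
```

Request:
arm_command(series=[{"linear":[-0.02,0.0076,0],"turn":0.0038},{"linear":[-0.03,0.0076,0],"turn":0.0038},{"linear":[-0.036,0.0076,0],"turn":0.0038},{"linear":[-0.036,0.0076,0],"turn":0.0038},{"linear":[-0.036,0.0076,0],"turn":0.0038},{"linear":[-0.036,0.0076,0],"turn":0.0038},{"linear":[-0.036,0.0076,0],"turn":0.0038},{"linear":[-0.036,0.0076,0],"turn":0.0038},{"linear":[-0.036,0.0076,0],"turn":0.0038},{"linear":[-0.03,0.0076,0],"turn":0.0038}])

```text
t: 20.15
ee_pos: [578.8, -140.4, 238.0]
orientation: [-2.458, -1.952, 0.003]
ft_force: [0.9, 0.5, 0.1]
width: 39.3
grasp_force: 0.0
```

Request:
arm_command(series=[{"linear":[-0.018,0.0076,0.01],"turn":0.0038},{"linear":[-0.009,0.0076,0.02],"turn":0.0038},{"linear":[-0.001,0,0.02],"turn":0},{"linear":[0,0,0.01],"turn":0},{"linear":[0,0,0],"turn":0},{"linear":[0,0,0],"turn":0},{"linear":[0,0,0],"turn":0},{"linear":[0,0,0],"turn":0}])

```text
t: 20.95
ee_pos: [589.0, -169.3, 180.8]
orientation: [2.465, 1.945, 0.002]
ft_force: [0.4, -0.2, 0.2]
width: 39.4
grasp_force: 0.0
```

```bash
python3 - <<'E'
from h import *
plan([588.5,-169.7,96],-0.235,1); c=cam("wrist"); cv2.imwrite("pics/w7.png",c[0]["frame"])
u=np.array([np.cos(.235),-np.sin(.235)]);n=np.array([-u[1],u[0]])
for P,h,l in(([588.5,-169.7],107,55),([656.6,-174.2],137,47.5)): print([proj(c,[*(np.array(P)+n*e),h]).round() for e in(l,-l)])
E
```

```text
now [ 589.  -169.3  180.8] tilt [-0.     0.002 -1.   ] row mm [-0.52 -0.56 84.84] turn 0.0003 total [-0.5 -0.6 84.8] q [-0.3   0.48  1.7   0.    0.96 -0.06]
[array([316., 183.]), array([316., 332.])]
[array([438., 183.]), array([421., 333.])]
```

View pics/w7.png

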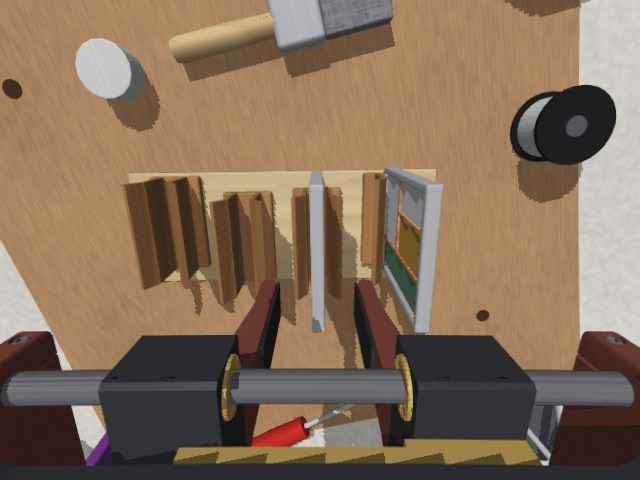

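Panel4's edge runs (317,183)–(318,331) and panel3's (436,184)–(421,331); both match prediction. Descending.

Request:
arm_command(series=[{"linear":[-0.0005,0.0003,0.01],"turn":0},{"linear":[0,0,0.025],"turn":0},{"linear":[0,0,0.025],"turn":0},{"linear":[0,0,0.015],"turn":0},{"linear":[0,0,0.01],"turn":0},{"linear":[0,0,0],"turn":0},{"linear":[0,0,0],"turn":0},{"linear":[0,0,0],"turn":0}])

```text
t: 21.8
ee_pos: [589.4, -170.3, 95.9]
orientation: [2.466, 1.945, 0.002]
ft_force: [-0.1, -0.5, -0.4]
width: 39.6
grasp_force: 0.0
```

Request:
arm_command(series=[{"linear":[0,0,0],"turn":0},{"linear":[0,0,0],"turn":0},{"linear":[0,0,0],"turn":0},{"linear":[0,0,0],"turn":0},{"linear":[0,0,0],"turn":0}], jaw=-1)

```text
t: 22.3
ee_pos: [588.7, -170.1, 95.1]
orientation: [2.467, 1.945, 0.0]
ft_force: [-0.4, 0.1, 1.5]
width: 10.0
grasp_force: 30.0
```

Request:
arm_command(series=[{"linear":[0,0,-0.005],"turn":0},{"linear":[0,0,-0.015],"turn":0},{"linear":[0,0,-0.025],"turn":0},{"linear":[0,0,-0.03],"turn":0},{"linear":[0,0,-0.02],"turn":0},{"linear":[0.015,0,-0.005],"turn":0},{"linear":[0.03,0,0],"turn":0},{"linear":[0.03,0,0],"turn":0},{"linear":[0.03,0,0],"turn":0},{"linear":[0.03,0,0],"turn":0}])

```text
t: 23.3
ee_pos: [619.7, -36.5, 194.3]
orientation: [-2.466, -1.945, 0.001]
ft_force: [-0.1, 0.0, -2.9]
width: 10.0
grasp_force: 30.0
```

```bash
python3 -c "
from h import *
plan([509,213.5,186],-0.19,10); print(ctrl.get_obs()['width'])"
```

```text
now [619.7 -36.5 194.3] tilt [ 0.    -0.001 -1.   ] row mm [ 22.07 -16.14   0.86] turn -0.0045 total [ 220.7 -161.4    8.6] q [-0.08  0.47  1.67  0.    1.    0.16]
9.996716547099625
```

Request:
arm_command(series=[{"linear":[0.012,-0.015,0],"turn":-0.0045},{"linear":[0.01,-0.027,0],"turn":-0.0045},{"linear":[0.01,-0.03,0],"turn":-0.0045},{"linear":[0.01,-0.03,0],"turn":-0.0045},{"linear":[0.01,-0.03,0],"turn":-0.0045},{"linear":[0.015,-0.02,0],"turn":-0.0045},{"linear":[0.025,-0.008,0],"turn":-0.0045},{"linear":[0.03,0,0],"turn":-0.0045},{"linear":[0.03,0,0],"turn":-0.0045},{"linear":[0.025,0,0],"turn":-0.0045}])

```text
t: 24.3
ee_pos: [499.8, 171.2, 194.7]
orientation: [-2.421, -2.001, 0.001]
ft_force: [0.7, -0.1, -2.8]
width: 10.0
grasp_force: 30.0
```

Request:
arm_command(series=[{"linear":[0.02,0,0.003],"turn":0},{"linear":[0.015,0,0.003],"turn":0},{"linear":[0.006,0,0],"turn":0},{"linear":[0.002,0,0],"turn":0},{"linear":[0,0,0],"turn":0},{"linear":[0,0,0],"turn":0},{"linear":[0,0,0],"turn":0}])

```text
t: 25.0
ee_pos: [509.0, 211.2, 189.0]
orientation: [2.423, 1.999, -0.0]
ft_force: [-0.7, 0.1, -2.9]
width: 9.7
grasp_force: 30.0
```

```bash
python3 -c "
from h import *
plan([509,213.8,95],-0.19,1); c=cam('wrist'); cv2.imwrite('pics/w8.png',c[0]['frame'])"
```

```text
now [509.  211.2 189. ] tilt [-0. -0. -1.] row mm [ 2.57 -0.44 93.96] turn -0.0011 total [ 2.6 -0.4 94. ] q [ 0.37  0.38  1.83 -0.    0.92  0.56]
```

View pics/w8.png

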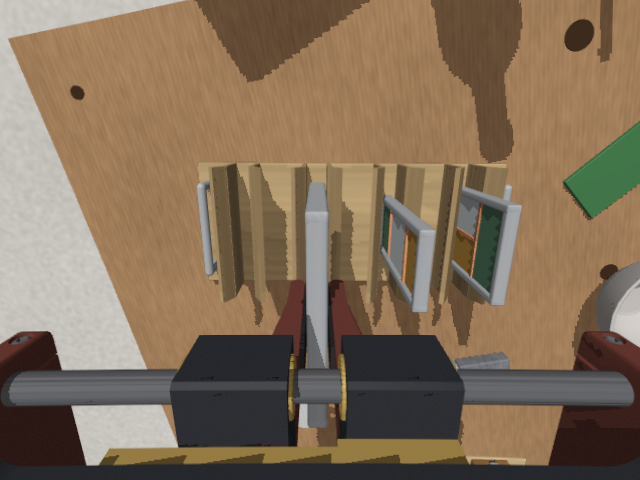

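Panels 1 and 2 stand upright. Slot 2's lips are at 292–306 and 328–341, centre 316.5, with panel4 at 317, so it is aligned. Lowering.

Request:
arm_command(series=[{"linear":[0.0026,-0.0004,0.005],"turn":0},{"linear":[0,0,0.015],"turn":0},{"linear":[0,0,0.02],"turn":0},{"linear":[0,0,0.015],"turn":0},{"linear":[0,0,0.013],"turn":0},{"linear":[0,0,0.011],"turn":0},{"linear":[0,0,0.006],"turn":0},{"linear":[0,0,0.003],"turn":0},{"linear":[0,0,0],"turn":0},{"linear":[0,0,0],"turn":0}])

```text
t: 26.05
ee_pos: [509.5, 214.7, 101.3]
orientation: [2.422, 2.0, 0.001]
ft_force: [-0.8, -0.1, -2.1]
width: 10.1
grasp_force: 30.0
```

Request:
arm_command(series=[{"linear":[0,0,0.001],"turn":0},{"linear":[0,0,0.001],"turn":0},{"linear":[0,0,0.001],"turn":0},{"linear":[0,0,0.001],"turn":0},{"linear":[0,0,0],"turn":0},{"linear":[0,0,0],"turn":0}])

```text
t: 26.65
ee_pos: [509.1, 214.5, 96.8]
orientation: [-2.422, -2.0, 0.0]
ft_force: [-1.0, 0.2, -2.7]
width: 9.6
grasp_force: 30.0
```

Request:
arm_command(series=[{"linear":[0,0,0.0005],"turn":0},{"linear":[0,0,0.0005],"turn":0},{"linear":[0,0,0.0005],"turn":0},{"linear":[0,0,0.0004],"turn":0},{"linear":[0,0,0],"turn":0},{"linear":[0,0,0],"turn":0}])

```text
t: 27.25
ee_pos: [509.1, 214.5, 95.1]
orientation: [2.422, 2.0, 0.0]
ft_force: [-0.7, -0.4, -0.3]
width: 9.6
grasp_force: 30.0
```

Request:
arm_command(series=[{"linear":[0,0,0.0003],"turn":0},{"linear":[0,0,0],"turn":0},{"linear":[0,0,0],"turn":0}])

```text
t: 27.55
ee_pos: [509.2, 214.5, 95.0]
orientation: [2.422, 2.0, 0.0]
ft_force: [-2.4, -1.3, 5.1]
width: 9.7
grasp_force: 30.0
```

Request:
arm_command(series=[{"linear":[0,0,0],"turn":0},{"linear":[0,0,0],"turn":0},{"linear":[0,0,0],"turn":0},{"linear":[0,0,-0.005],"turn":0},{"linear":[0,0,-0.02],"turn":0},{"linear":[0,0,-0.035],"turn":0},{"linear":[0,0,-0.035],"turn":0},{"linear":[0,0,-0.03],"turn":0},{"linear":[0,0,-0.015],"turn":0},{"linear":[0,0,0],"turn":0}], jaw=-0.1)

```text
t: 28.55
ee_pos: [510.5, 215.1, 237.5]
orientation: [2.421, 1.999, 0.008]
ft_force: [0.3, -0.2, 0.5]
width: 39.6
grasp_force: 0.0
```

```bash
python3 -c "
from h import *
plan([656.6,-174.2,190],-0.235,14)"
```

```text
now [510.5 215.1 237.5] tilt [ 0.003  0.004 -1.   ] row mm [-25.02  16.01   3.39] turn 0.0032 total [-350.3  224.2   47.4] q [0.38 0.32 1.8  0.   1.02 0.57]
```

Request:
arm_command(series=[{"linear":[-0.015,0.01,0],"turn":0.0032},{"linear":[-0.025,0.016,0],"turn":0.0032},{"linear":[-0.03,0.019,0],"turn":0.0032},{"linear":[-0.03,0.019,0],"turn":0.0032},{"linear":[-0.03,0.019,0],"turn":0.0032},{"linear":[-0.03,0.019,0],"turn":0.0032},{"linear":[-0.03,0.019,0],"turn":0.0032},{"linear":[-0.03,0.019,0],"turn":0.0032},{"linear":[-0.03,0.019,0],"turn":0.0032},{"linear":[-0.03,0.019,0],"turn":0.0032}])

```text
t: 29.55
ee_pos: [625.9, -97.2, 233.1]
orientation: [-2.453, -1.96, 0.002]
ft_force: [0.1, -0.1, 0.1]
width: 39.7
grasp_force: 0.0
```

Request:
arm_command(series=[{"linear":[-0.03,0.019,0],"turn":0.0032},{"linear":[-0.022,0.014,0.005],"turn":0.0032},{"linear":[-0.013,0.009,0.015],"turn":0.0032},{"linear":[-0.005,0.004,0.02],"turn":0.0032},{"linear":[0,0,0.007],"turn":0},{"linear":[0,0,0],"turn":0},{"linear":[0,0,0],"turn":0},{"linear":[0,0,0],"turn":0},{"linear":[0,0,0],"turn":0}])

```text
t: 30.45
ee_pos: [655.9, -174.0, 188.7]
orientation: [2.465, 1.946, 0.001]
ft_force: [0.5, -0.5, -1.0]
width: 39.7
grasp_force: 0.0
```

```bash
python3 - <<'E'
from h import *
plan([656.6,-174.2,126],-0.235,1); c=cam("wrist"); f=c[0]["frame"]; cv2.imwrite("pics/w9.png",f)
u=np.array([np.cos(.235),-np.sin(.235)]);n=np.array([-u[1],u[0]])
q=[proj(c,[*(np.array([656.6,-174.2])+n*e),137]).round() for e in(47.5,0,-47.5)]; print(q)
g=f.astype(int); m=(g.max(2)-g.min(2)<45)&(g.min(2)>110)  # grey frame
r=int(q[1][1]); 
for rr in (r-20,r): print(rr,np.where(m[rr,270:370])[0]+270)
x=int(q[1][0]); print(np.where(m[150:350,x])[0]+150)
E
```

```text
now [ 655.9 -174.   188.7] tilt [-0.     0.002 -1.   ] row mm [-6.000e-02  6.500e-01  6.268e+01] turn 0.0007 total [-0.1  0.6 62.7] q [-0.28  0.56  1.54  0.    1.04 -0.04]
[array([318., 200.]), array([318., 275.]), array([318., 341.])]
255 [310 311 312 313 314 315 316 317 318 319 320 321 322 323 324]
275 [311 312 313 314 315 316 317 318 319 320 321 322 323 324]
[178 179 180 181 182 183 184 185 186 187 188 189 190 191 192 193 194 195
 196 197 198 199 200 201 202 203 204 205 206 207 208 209 210 211 212 213
 214 215 216 217 218 219 220 221 222 223 224 225 226 227 228 229 230 231
 232 233 234 235 236 237 238 239 240 241 242 243 244 245 246 247 248 249
 250 251 252 253 254 255 256 257 258 259 260 261 262 263 264 265 266 267
 268 269 270 271 272 273 274 275 276 277 278 279 280 281 282 283 284 285
 286 287 288 289 290 291 292 293 294 295 296 297 298 299 300 301 302 303
 304 305 306 307 308 309 310 311 312 313 314 315 316 317 318 319 320 321
 322 323 324 325 326 327 328 329 330 331 332 333 334 335 336]
```

Panel3's frame occupies columns 311–324 (centre 317.5, predicted 318), with its front end at row 336. Descending.

Request:
arm_command(series=[{"linear":[0.0007,0.0004,0.01],"turn":0},{"linear":[0,0,0.02],"turn":0},{"linear":[0,0,0.0175],"turn":0},{"linear":[0,0,0.01],"turn":0},{"linear":[0,0,0.005],"turn":0},{"linear":[0,0,0],"turn":0},{"linear":[0,0,0],"turn":0},{"linear":[0,0,0],"turn":0}])

```text
t: 31.3
ee_pos: [656.5, -173.9, 126.0]
orientation: [2.466, 1.945, 0.001]
ft_force: [0.6, 0.0, -0.5]
width: 39.7
grasp_force: 0.0
```

Request:
arm_command(series=[{"linear":[0,0,0],"turn":0},{"linear":[0,0,0],"turn":0},{"linear":[0,0,0],"turn":0},{"linear":[0,0,0],"turn":0},{"linear":[0,0,0],"turn":0}], jaw=-1)

```text
t: 31.8
ee_pos: [656.0, -173.8, 125.3]
orientation: [2.466, 1.946, 0.0]
ft_force: [0.6, -0.3, 1.0]
width: 10.3
grasp_force: 30.0
```

Request:
arm_command(series=[{"linear":[0,0,-0.005],"turn":0},{"linear":[0,0,-0.015],"turn":0},{"linear":[0,0,-0.025],"turn":0},{"linear":[0,0,-0.03],"turn":0},{"linear":[0,0,-0.02],"turn":0},{"linear":[0.015,0,-0.005],"turn":0},{"linear":[0.03,0,0],"turn":0},{"linear":[0.03,0,0],"turn":0},{"linear":[0.02,0,0],"turn":0},{"linear":[0.01,0,0],"turn":0}])

```text
t: 32.8
ee_pos: [680.5, -69.2, 224.7]
orientation: [-2.464, -1.948, 0.001]
ft_force: [0.6, -0.1, -2.7]
width: 9.7
grasp_force: 30.0
```

```bash
python3 -c "
from h import *
plan([444.3,226.5,216],-0.19,14); print(ctrl.get_obs()['width'])"
```

```text
now [680.5 -69.2 224.7] tilt [ 0.    -0.001 -1.   ] row mm [ 17.08 -20.95   0.64] turn -0.0031 total [ 239.1 -293.3    9. ] q [-0.12  0.53  1.5   0.    1.11  0.11]
9.744682630349505
```

Request:
arm_command(series=[{"linear":[0,-0.015,0],"turn":-0.0045},{"linear":[0,-0.03,0],"turn":-0.0045},{"linear":[0,-0.035,0],"turn":-0.0045},{"linear":[0,-0.035,0],"turn":-0.0045},{"linear":[0,-0.035,0],"turn":-0.0045},{"linear":[0.003,-0.035,0],"turn":-0.0045},{"linear":[0.006,-0.035,0],"turn":-0.0045},{"linear":[0.01,-0.032,0],"turn":-0.0045},{"linear":[0.02,-0.025,0],"turn":-0.0045},{"linear":[0.025,-0.015,0],"turn":-0.0045}])

```text
t: 33.8
ee_pos: [405.7, 53.5, 225.1]
orientation: [-2.423, -1.999, 0.002]
ft_force: [1.2, -0.3, -1.7]
width: 9.8
grasp_force: 30.0
```

```bash
python3 -c "
from h import *
plan([444.3,226.5,218],-0.19,1)"
```

```text
now [405.7  53.5 225.1] tilt [-0.001 -0.001 -1.   ] row mm [177.24   5.03   6.95] turn -0.0012 total [177.2   5.    6.9] q [ 0.1   0.13  2.1  -0.    0.92  0.29]
```

Request:
arm_command(series=[{"linear":[0.03,0.001,0],"turn":0},{"linear":[0.033,0.001,0],"turn":0},{"linear":[0.033,0,0],"turn":0},{"linear":[0.03,0,0.001],"turn":0},{"linear":[0.023,0,0.002],"turn":0},{"linear":[0.012,0,0.002],"turn":0},{"linear":[0.004,0,0],"turn":0},{"linear":[0,0,0],"turn":0},{"linear":[0,0,0],"turn":0},{"linear":[0,0,0],"turn":0}])

```text
t: 34.8
ee_pos: [440.9, 214.1, 220.2]
orientation: [2.423, 1.999, -0.0]
ft_force: [0.1, -0.1, -2.2]
width: 9.8
grasp_force: 30.0
```

```bash
python3 -c "
from h import *
plan([444.3,226.5,125.3],-0.19,1); c=cam('wrist'); cv2.imwrite('pics/w10.png',c[0]['frame'])"
```

```text
now [440.9 214.1 220.2] tilt [-0. -0. -1.] row mm [12.81  1.03 94.93] turn -0.001 total [12.8  1.  94.9] q [ 0.43  0.25  1.94 -0.    0.95  0.62]
```

View pics/w10.png

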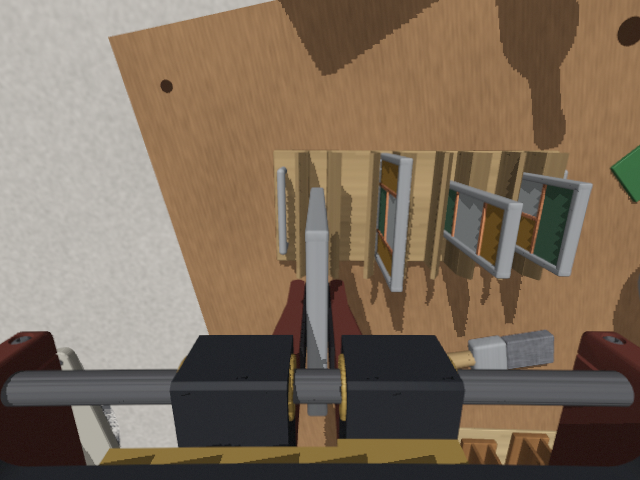

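Panels 4, 1 and 2 stand upright in slots 2–4. Slot 1's lips are at 297–309 and 328–341, centre ~319, with panel3 at 317, so I shift +1.2 mm sideways and +12.8 mm along the slot, then lower.

Request:
arm_command(series=[{"linear":[0.006,0.0012,0],"turn":0},{"linear":[0.0068,0,0.01],"turn":0},{"linear":[0,0,0.018],"turn":0},{"linear":[0,0,0.018],"turn":0},{"linear":[0,0,0.015],"turn":0},{"linear":[0,0,0.012],"turn":0},{"linear":[0,0,0.01],"turn":0},{"linear":[0,0,0.005],"turn":0},{"linear":[0,0,0],"turn":0},{"linear":[0,0,0],"turn":0}])

```text
t: 35.85
ee_pos: [444.9, 227.6, 132.5]
orientation: [2.422, 2.001, 0.001]
ft_force: [-0.9, -0.4, -2.4]
width: 9.6
grasp_force: 30.0
```

Request:
arm_command(series=[{"linear":[0,0,0.001],"turn":0},{"linear":[0,0,0.001],"turn":0},{"linear":[0,0,0.001],"turn":0},{"linear":[0,0,0.001],"turn":0},{"linear":[0,0,0.0005],"turn":0},{"linear":[0,0,0],"turn":0},{"linear":[0,0,0],"turn":0}])

```text
t: 36.55
ee_pos: [444.6, 227.4, 127.7]
orientation: [2.422, 2.001, -0.0]
ft_force: [0.9, 0.6, -2.5]
width: 9.9
grasp_force: 30.0
```

Request:
arm_command(series=[{"linear":[0,0,0.0006],"turn":0},{"linear":[0,0,0.0005],"turn":0},{"linear":[0,0,0.0005],"turn":0},{"linear":[0,0,0.0005],"turn":0},{"linear":[0,0,0.0004],"turn":0},{"linear":[0,0,0],"turn":0},{"linear":[0,0,0],"turn":0}])

```text
t: 37.25
ee_pos: [444.6, 227.4, 125.3]
orientation: [2.422, 2.001, 0.0]
ft_force: [-0.4, -0.3, 0.1]
width: 10.0
grasp_force: 30.0
```

Request:
arm_command(series=[{"linear":[0,0,0.0003],"turn":0},{"linear":[0,0,0],"turn":0},{"linear":[0,0,0],"turn":0}])

```text
t: 37.55
ee_pos: [444.7, 227.4, 125.3]
orientation: [2.422, 2.001, 0.0]
ft_force: [-1.4, -1.9, 6.2]
width: 10.1
grasp_force: 30.0
```

Seated. Releasing and withdrawing.

Request:
arm_command(series=[{"linear":[0,0,0],"turn":0},{"linear":[0,0,0],"turn":0},{"linear":[0,0,0],"turn":0},{"linear":[0,0,-0.005],"turn":0},{"linear":[0,0,-0.02],"turn":0},{"linear":[0,0,-0.035],"turn":0},{"linear":[0,0,-0.035],"turn":0},{"linear":[0,0,-0.02],"turn":0},{"linear":[-0.02,0,-0.01],"turn":0},{"linear":[-0.03,0,0],"turn":0}], jaw=-0.1)

```text
t: 38.55
ee_pos: [436.4, 179.0, 252.1]
orientation: [2.419, 2.002, 0.007]
ft_force: [0.6, -0.9, -0.8]
width: 39.6
grasp_force: 0.0
```

Request:
arm_command(series=[{"linear":[-0.03,0,0],"turn":0},{"linear":[-0.03,0,0],"turn":0},{"linear":[-0.03,0,0],"turn":0},{"linear":[-0.02,0,0],"turn":0},{"linear":[-0.01,0,0],"turn":0},{"linear":[0,0,0],"turn":0},{"linear":[0,0,0],"turn":0},{"linear":[0,0,0],"turn":0}])

```text
t: 39.35
ee_pos: [412.8, 61.1, 249.9]
orientation: [2.421, 2.002, 0.0]
ft_force: [-0.8, 0.2, -0.1]
width: 39.8
grasp_force: 0.0
```

```bash
python3 - <<'E'
from h import *
c=cam("scene"); f=c[0]["frame"]; d=cam("side")[0]["frame"]
a=cv2.resize(f[270:470,220:445],(450,400),interpolation=2); b=cv2.resize(d[100:220,235:405],(340,240),interpolation=2)
o=np.zeros((400,790,3),np.uint8); o[:,:450]=a; o[:240,450:]=b; cv2.imwrite("pics/fin.png",o)
u=np.array([np.cos(.19),-np.sin(.19)]);n=np.array([-u[1],u[0]]);C=np.array([541.3,207.5])
for s,w,h in((99,75,100),(33,55,130),(-33,110,95),(-99,95,125)):
    print(s,[((proj(c,[*(C+u*s+n*e),12+h])-[220,270])*2).round() for e in(w/2,-w/2)])
E
```

```text
99 [array([114., 274.]), array([ 79., 182.])]
33 [array([197., 205.]), array([167., 140.])]
-33 [array([299., 228.]), array([235., 105.])]
-99 [array([381., 165.]), array([319.,  62.])]
```

View pics/fin.png

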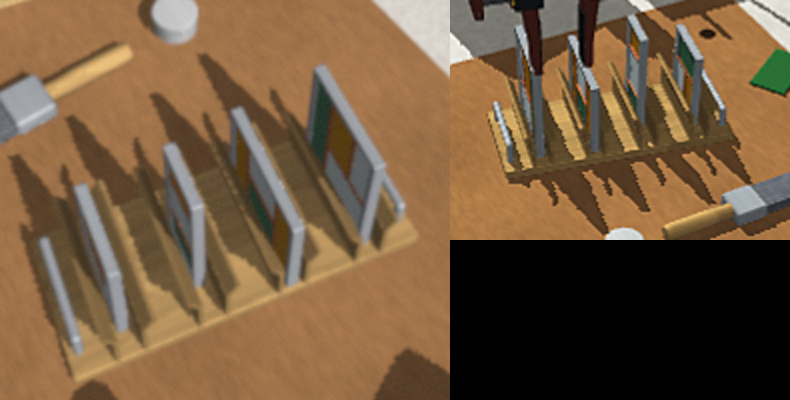

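The final view shows all four panels upright in their slots. Their top edges are at (79,187)–(117,272), (170,148)–(200,205), (238,112)–(299,226) and (320,70)–(380,165), a few pixels from the centred, fully seated prediction. Handing in.

```bash
python3 -c "
from workcell import ctrl
print(ctrl.close_job())"
```

```text
the job is handed in; nothing more can be done
None
```

All four panels are in the rack in reverse order (panel2 in the farthest slot, then panel1, panel4 and panel3 in the nearest), upright, seated, about centred and released, and the job was handed in at about 39 s of the 136 s limit.

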